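# Cover the staining dishes

### The arm

A 6-joint arm with a two-finger parallel gripper is mounted at the origin on the work surface. World frame = base frame: x ahead of the robot, y to its left, z up, the work surface at z = 0. Lengths are in m, angles in rad, forces in N, time in s.
With the tool pointing down it reaches from about 0.35 to 0.975 m from the base axis. Payload 17.4 kg.
Tool frame: the origin (TCP) lies on the centre line of the jaws, within the pads' length; the fingertips stand arm.nose_length ahead of it and the grasp point (between the pads) lies 11 mm behind it (arm.nose_length is the distance from the TCP to the fingertips, in m); z points along the fingers, y is the line along which they close (so a half turn about z gives the same grasp; the last joint's range is limited). The gripper opens to 85 mm and grips with 20 to 120 N. Pads are 22 mm wide; open, the fingers measure 114 mm over their backs; the gripper's body (76 mm by 85 mm) begins 54 mm behind the grasp point. The pads swing forward as they close: fully open they stand 13 mm farther back than shut.
Start: joints at [1.082, 0.116, 1.442, -0, 1.584, -0.038], TCP at [0.294, 0.608, 0.239] pointing down, gripper open.
Joint ranges: [-2.83, 2.83], [-0.83, 2.19], [0.07, 2.5], [-1.14, 4.28], [0.01, 3], [-2.97, 2.97]. Speed limits (rad/s): [1.89, 1.89, 2.22, 3.14, 3.14, 3.14].

### API

Orientations are given as a unit quaternion [x, y, z, w].
In Python, from workcell import arm, viewer, ticket gives the robot as it stands.
- The arm moves only by the tool move_tool, called by a JSON object that holds its "name" and its "arguments", one argument or row to a line. Schema: {"type":"object","properties":{"rows":{"type":"array","items":{"type":"array","items":{"type":"number"},"minItems":6,"maxItems":6},"minItems":1,"maxItems":20},"finger_gap":{"type":"number"},"grip_force":{"type":"number"},"only":{"type":"string"},"quiet":{"type":"boolean"},"lines":{"type":"string"}},"required":["rows"],"additionalProperties":false}. rows is a list of rows, 1 to 20 of them, each of 6 numbers: dx, dy, dz in normalised numbers (1 is 60 cm), then a rotation vector rx, ry, rz in a scale on which 1.0 is 2 rad; each row shifts and turns the commanded pose from where the row before left it, along the tool's axes as they then stand; what a row does not reach is not made up. A row lasts 1/8 s, in which the tool goes at most 0.0625 m and 0.188 rad, less where a joint would pass 70% of its speed; a pose out of reach is approached as far as the arm can. finger_gap is the opening from 0.0 (shut) to 1.0 (fully open), set as the call begins (left out keeps the last). The fingers move at their own pace and stop on an object; grip_force is the grip in N (left out, the last holds). Time passes only in rows, so rows that do not move let the fingers close. The tool returns the time, the measured TCP pose, the force, the opening and the grip force at its end. only (a regular expression) keeps the lines of the reply that match it, lines (a string "A,B") keeps lines A to B, and quiet returns only ok. Input that does not fit is refused with a message, and nothing moves.
- arm.state(): the state, without advancing time (a new reading comes with each control period).
- viewer.capture(name): name is "scene" or "side" or "wrist"; returns the picture (480x640x3 uint8, blue, green, red); there is no depth.
- viewer.camera_model(name): a dict with "fx", "fy", "cx", "cy" (pixels), "view" (4x4, takes a point from world to camera coordinates). Camera axes: x right, y up, looking along -z (the intrinsics and any distortion apply to the point x, -y, -z); pixel columns grow to the right and rows downward; lengths in m; the calibration is good to about 2 mm. A picture is of the moment at which its call begins: read the wrist's pose just before it. camera_model takes no time and is no camera call; for the wrist camera it gives the pose at the moment of the call.
- ticket.sign_off(): hands the job in; it is judged then, once.
Trained networks look in the newest picture that a camera, given by its name, has taken for a name from the list of things; names that differ only in an ending like _2 or _b are one class to them, and where a whole thing is asked for, a point or a joint stands for the part that bears it (a point fixed in the world has none). Each returns a list of dicts, best first, with "confidence" (0 to 1); they miss things now and then, are a little off and sometimes report something else, mostly with a low value. They report only what shows in the picture. A call takes as long as a camera call. They do not tell look-alikes from the thing itself.
- viewer.silhouettes(camera, label): "region" (480x640 bool, what is visible of it) and "bbox" ([left, top, right, bottom] in pixels, round what is visible of it).
The state is a dict: "time": time; "joint_pos": joint angles; "qvel": joint speeds; "effort": joint torques, N m; "tool_pos": TCP position; "orientation": TCP orientation; "contact_force": force on the tool from outside, world axes, zero at the start; "wrist_torque": the same for the moment, N m; "grip_width": opening from 0.0 (shut) to 1.0 (fully open); "grip_force": force on a finger pad.
Only numpy, scipy, OpenCV 4.12 (cv2) and the standard library are available. Lean on these libraries where they do the work, as an engineer would, in place of code of your own. Each camera call takes 0.05 s, during which the arm holds its last target. There are 200 camera calls.

### The job

The four staining dishes with the slides have been left open: cover each with its own lid, matched by shape and size, lying flat on the rim and squarely centred so that the whole mouth is closed. Set each lid down, do not drop it; leave the dishes standing where they are, and do not knock over the two blue-capped sample tubes among them.

Things in the scene. Friction and masses are not known exactly. Their poses are not given: they have to be found in the camera images.
- dish_big: The large oblong staining dish with a rack of glass slides in it: outside 108 (x) x 88 (y) x 70 mm high, walls 5 mm. Open at the top, flat floor, white plastic, loose on the bench and standing upright. Origin: centre of its underside; z up.
- dish_narrow: The narrow oblong staining trough with a few glass slides in it: outside 100 (x) x 48 (y) x 45 mm high, walls 5 mm. Open at the top, flat floor, white plastic, loose on the bench and standing upright. Origin: centre of its underside; z up.
- dish_jar: The tall round staining jar, slides standing in it: outside diameter 58 mm (foot 68 mm), 92 mm high, wall 5 mm. Open at the top, flat floor, white plastic, loose on the bench and standing upright. Origin: centre of its underside; z up.
- dish_bowl: The wide round staining bowl, coverslips in it: outside diameter 100 mm, 50 mm high, wall 4 mm. Open at the top, flat floor, white plastic, loose on the bench and standing upright. Origin: centre of its underside; z up.
- lid_big: Lid of the large oblong dish: oblong plate 116 (x) x 96 (y) mm, 0.09 to 0.14 kg; black bar grip on its centre 50 (x) x 14 (y) mm. Below the 5 mm plate a 4 mm locating step (18 mm in from the edge) drops into the mouth with 9 mm play each way; plate top 9 mm, grip top 35 mm above the origin (centre of the step's underside; z up). Home: plate flat on the rim, origin 4 mm below it.
- lid_narrow: Lid of the narrow trough: oblong plate 108 (x) x 56 (y) mm, about 0.07 kg; black bar grip on its centre 50 (x) x 14 (y) mm. Below the 5 mm plate a 4 mm locating step (18 mm in from the edge) drops into the mouth with 9 mm play each way; plate top 9 mm, grip top 35 mm above the origin (centre of the step's underside; z up). Home: plate flat on the rim, origin 4 mm below it.
- lid_jar: Lid of the tall round jar: round plate of diameter 66 mm, about 0.05 kg; black round knob of diameter 20 mm on its centre. Below the 5 mm plate a 4 mm locating step (18 mm in from the edge) drops into the mouth with 9 mm play each way; plate top 9 mm, grip top 35 mm above the origin (centre of the step's underside; z up). Home: plate flat on the rim, origin 4 mm below it.
- lid_bowl: Lid of the wide round bowl: round plate of diameter 110 mm, about 0.09 kg; black round knob of diameter 20 mm on its centre. Below the 5 mm plate a 4 mm locating step (18 mm in from the edge) drops into the mouth with 9 mm play each way; plate top 9 mm, grip top 35 mm above the origin (centre of the step's underside; z up). Home: plate flat on the rim, origin 4 mm below it.
- tube_a: A capped 50 ml sample tube standing on its skirt among the dishes, white with a blue cap: diameter 29 mm (cap 34 mm), 114 mm tall, loose, 0.06 kg. Not part of the job. Origin: centre of its underside.
- tube_b: A second sample tube, the same as the first.
Mind the look-alikes: they are no part of the job. What is shaped like the lid_bowl but purple or yellow is not meant.

How it is judged:
By the outcome, as a careful person would: the job done as asked, in the order asked, and still so for the second after the job is handed in, with the robot touching nothing.
It also fails if it takes over 106 s, if anything falls off the work surface, if the arm or the gripper's body presses on something with over 40 N, if the wrist force passes 120 N, or if a joint passes its speed limit or range.

## Working session

There is one attempt and no reset: what is moved stays moved. The work goes in short steps, Python scripts to look and compute and a tool call to move; the robot and the scene stay as the last step left them, time stands still between calls to the robot, and variables do not carry over. Pictures are saved under pics/ and viewed, at most 14 in all, crops included, and the job is handed in when it is done.

```bash
ls; mkdir -p pics; python3 - <<'E'
from workcell import arm, viewer
import cv2, numpy as np
print(arm.state(), arm.nose_length)
for n in("scene","side","wrist"):
    m=viewer.camera_model(n); print(n,{k:(np.round(v,3).tolist() if k=="view" else v) for k,v in m.items()})
    cv2.imwrite(f"pics/{n}0.png",viewer.capture(n))
E
```

```text
pics
{'time': 0.0, 'joint_pos': array([ 1.08218453e+00,  1.16474146e-01,  1.44228989e+00, -3.71596599e-05,
        1.58399066e+00, -3.77888093e-02]), 'qvel': array([-0.0003435 , -0.00234191, -0.00052354, -0.00047364,  0.00100232,
        0.00040459]), 'effort': array([-2.37505619e-04, -7.31988502e+01, -6.32501650e+01, -1.00322814e-04,
        6.29923903e-03,  4.03764318e-05]), 'tool_pos': array([0.2940237 , 0.60738772, 0.23855486]), 'orientation': array([ 2.23507655e-01,  9.74702001e-01, -5.65843281e-04, -1.33226214e-04]), 'contact_force': array([ 0.15618093, -0.67771801,  0.12402373]), 'wrist_torque': array([-0.0260916 ,  0.02264509, -0.03882919]), 'grip_force': 0.0, 'grip_width': 1.0010443590474014} 0.008
scene {'fx': 579.6313717981736, 'fy': 579.6313717981736, 'cx': 326.5497690896294, 'cy': 236.02420150248633, 'view': [[-0.825, 0.566, -0.002, 0.385], [-0.329, -0.476, 0.815, 0.118], [0.46, 0.673, 0.579, -1.611], [0.0, 0.0, 0.0, 1.0]]}
side {'fx': 521.1458239818118, 'fy': 521.1458239818118, 'cx': 317.0394965792996, 'cy': 239.37547001205533, 'view': [[0.888, -0.459, 0.018, -0.417], [0.349, 0.698, 0.625, -0.183], [-0.3, -0.549, 0.78, -1.214], [0.0, 0.0, 0.0, 1.0]]}
wrist {'fx': 365.5486267383901, 'fy': 365.5486267383901, 'cx': 327.76204438291893, 'cy': 244.36193300487346, 'view': [[0.436, 0.9, -0.0, -0.674], [-0.854, 0.413, -0.316, 0.042], [-0.284, 0.138, 0.949, -0.38], [0.0, 0.0, 0.0, 1.0]]}
```

View pics/scene0.png

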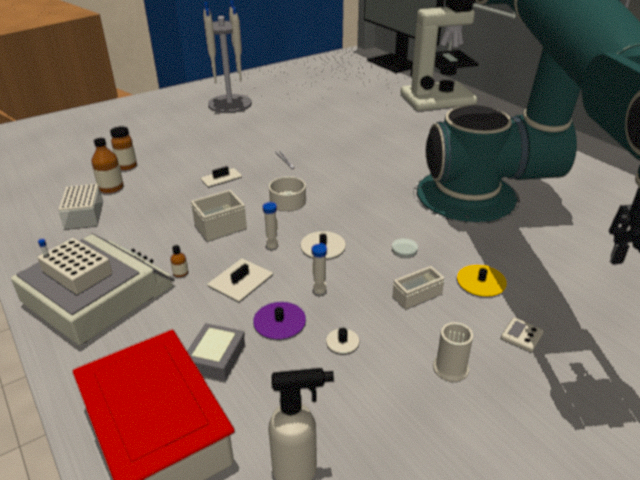

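View pics/side0.png

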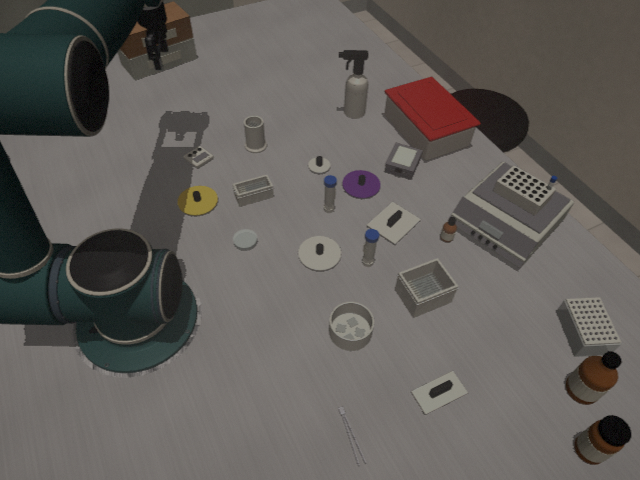

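The scene picture shows four white lids: narrow (221,176), big (240,280), bowl (322,245) and jar (342,341). The purple (280,320) and yellow (482,280) discs are look-alikes. The dishes are big (219,215), bowl (287,193), narrow (418,287) and jar (453,350), and the tubes stand at (271,227) and (319,270). In the side view, the bowl lid is at (320,253) and the jar lid at (319,165).

```bash
cat > loc.py <<'E'
import numpy as np, cv2
from scipy.optimize import minimize
def box(x,y,z0,z1): return np.array([[a*x/2,b*y/2,z] for a in(-1,1) for b in(-1,1) for z in(z0,z1)])
def cyl(d,z0,z1):
    t=np.linspace(0,2*np.pi,40,endpoint=False)
    return np.vstack([np.c_[d/2*np.cos(t),d/2*np.sin(t),0*t+z] for z in(z0,z1)])
M={'dish_big':box(.108,.088,0,.07),'dish_narrow':box(.1,.048,0,.045),
'dish_jar':np.vstack([cyl(.058,0,.092),cyl(.068,0,.005)]),'dish_bowl':cyl(.1,0,.05),
'lid_big':np.vstack([box(.116,.096,.004,.009),box(.05,.014,.009,.035)]),
'lid_narrow':np.vstack([box(.108,.056,.004,.009),box(.05,.014,.009,.035)]),
'lid_jar':np.vstack([cyl(.066,.004,.009),cyl(.02,.009,.035)]),
'lid_bowl':np.vstack([cyl(.11,.004,.009),cyl(.02,.009,.035)]),
'tube_a':np.vstack([cyl(.029,0,.114),cyl(.034,.1,.114)])}
def project(m,P):
    c=P@m['view'][:3,:3].T+m['view'][:3,3]
    return np.c_[m['fx']*c[:,0]/-c[:,2]+m['cx'], -m['fy']*c[:,1]/-c[:,2]+m['cy']]
def pick(m,u,v,z):
    V=np.linalg.inv(m['view']); d=V[:3,:3]@[(u-m['cx'])/m['fx'],-(v-m['cy'])/m['fy'],-1]
    o=V[:3,3]; return o+d*(z-o[2])/d[2]
def pose(P,q):
    c,s=np.cos(q[2]),np.sin(q[2]); return P@np.array([[c,s,0],[-s,c,0],[0,0,1]])+[q[0],q[1],q[3] if len(q)>3 else 0]
def hull(pts): return cv2.convexHull(pts.astype(np.float32))
def fit(name,obs,q0,round_):
    """obs: list of (model, region hull); minimise 1-IoU of convex silhouettes, summed"""
    def cost(p):
        q=[p[0],p[1],0 if round_ else p[2]/10]; e=0
        for m,H in obs:
            h=hull(project(m,pose(M[name],q))); a=cv2.intersectConvexConvex(h,H)[0]
            e+=1-a/(cv2.contourArea(h)+cv2.contourArea(H)-a)
        return e/len(obs)
    best=None
    for y in ([0] if round_ else [q0[2]] if len(q0)>2 else np.arange(0,np.pi,np.pi/6)):
        x0=np.array([q0[0],q0[1],y*10]); s=np.vstack([x0,x0+[.01,0,0],x0+[0,.01,0],x0+[0,0,2]])
        r=minimize(cost,x0,method='Nelder-Mead',options=dict(initial_simplex=s,xatol=1e-4,fatol=1e-5))
        if best is None or r.fun<best.fun: best=r
    return best.x*[1,1,.1],best.fun
def regionhull(R):
    # pixel region -> hull, padded half a pixel
    n,l,st,_=cv2.connectedComponentsWithStats(R.astype(np.uint8)); k=[i for i in range(1,n) if st[i,4]>15]
    v,u=np.nonzero(np.isin(l,k)); return hull(np.vstack([np.c_[u+a,v+b] for a in(-.5,.5) for b in(-.5,.5)]))
E
python3 - <<'E'
from workcell import viewer
from loc import *
import pickle
S={};ms={c:viewer.camera_model(c) for c in("scene","side")}
for n in M:
    for c in ms:
        S[n,c]=viewer.silhouettes(c,n)
        print(n,c,[(round(d['confidence'],2),[int(b) for b in d['bbox']],int(d['region'].sum())) for d in S[n,c][:4]])
pickle.dump((S,ms),open('s.pkl','wb'))
E
```

```text
dish_big scene [(0.97, [189, 190, 248, 240], 2002), (0.48, [310, 244, 328, 294], 702)]
dish_big side [(0.84, [392, 263, 457, 317], 2359)]
dish_narrow scene [(0.63, [263, 200, 278, 252], 518)]
dish_narrow side [(0.96, [231, 178, 271, 207], 882)]
dish_jar scene [(0.86, [433, 323, 474, 380], 1766), (0.55, [199, 165, 240, 188], 496)]
dish_jar side [(0.93, [241, 115, 265, 152], 756), (0.71, [363, 232, 380, 270], 438)]
dish_bowl scene [(0.75, [268, 179, 308, 212], 1072)]
dish_bowl side []
lid_big scene [(0.78, [208, 258, 269, 301], 1510)]
lid_big side [(0.62, [370, 201, 417, 243], 1128)]
lid_narrow scene [(0.81, [199, 165, 241, 189], 515)]
lid_narrow side [(0.71, [413, 371, 467, 413], 1284)]
lid_jar scene [(0.77, [327, 332, 358, 354], 655)]
lid_jar side [(0.81, [308, 156, 332, 173], 303)]
lid_bowl scene [(0.9, [303, 233, 343, 263], 739), (0.88, [456, 264, 506, 296], 1292), (0.64, [251, 303, 304, 341], 1593)]
lid_bowl side [(0.83, [179, 185, 218, 216], 951), (0.62, [298, 236, 339, 272], 1187), (0.61, [343, 172, 385, 201], 875)]
tube_a scene [(0.84, [306, 244, 328, 295], 713), (0.6, [262, 202, 278, 251], 568)]
tube_a side [(0.9, [362, 230, 380, 266], 414), (0.67, [323, 176, 335, 215], 415)]
```

```bash
python3 - <<'E'
from workcell import viewer
from loc import *
import pickle
S,ms=pickle.load(open('s.pkl','rb'))
A={'dish_big':[(219,215),(425,290)],'dish_narrow':[(418,287),(253,190)],'dish_jar':[(453,350),(254,134)],'dish_bowl':[(288,195),(351,327)],
'lid_big':[(240,280),(394,222)],'lid_narrow':[(221,177),(440,393)],'lid_jar':[(342,342),(319,165)],'lid_bowl':[(323,246),(319,253)],
'tube_a':[(271,227),(371,248)],'tube_b':[(319,270),(330,195)]}
R=[S]
for k in range(2):
    T={}
    for c in ms:
        viewer.capture(c)
        for n in M: T[n,c]=viewer.silhouettes(c,n)
    R.append(T)
M['tube_b']=M['tube_a']
for n,a in A.items():
    rnd='tube' in n or 'jar' in n or 'bowl' in n; H={'scene':[],'side':[]}
    for T in R:
        for c,p in zip(ms,a):
            for d in T['tube_a' if 'tube' in n else n,c]:
                b=d['bbox']
                if abs((b[0]+b[2])/2-p[0])<9 and abs((b[1]+b[3])/2-p[1])<9: H[c].append(regionhull(d['region']));break
    q0=pick(ms['side'],*a[1],.02)[:2]
    for c in ms:
        for h in H[c]:
            q,e=fit(n,[(ms[c],h)],q0,rnd); print('  ',c,np.round(q,4),round(e,3))
    obs=[(ms[c],h) for c in ms for h in H[c]]
    q,e=fit(n,obs,q0,rnd); print(n,np.round(q,4),round(e,3))
E
```

```text
scene [ 0.6319 -0.2408 -0.032 ] 0.027
   scene [ 0.6313 -0.2413 -0.0359] 0.022
   side [ 0.6304 -0.2479  3.0742] 0.03
   side [ 0.632  -0.2483 -0.084 ] 0.052
   side [ 0.6308 -0.2483 -0.092 ] 0.048
dish_big [ 0.6307 -0.2466 -0.0588] 0.056
   scene [0.3955 0.2438 3.0224] 0.041
   scene [0.396  0.2447 3.0383] 0.046
   side [ 0.3946  0.2411 -0.0992] 0.063
   side [0.3944 0.2391 3.0487] 0.034
   side [0.3936 0.239  3.0973] 0.135
dish_narrow [ 0.3949  0.2421 -0.0871] 0.078
   scene [0.4839 0.4369 0.3985] 0.026
   scene [0.4836 0.4372 0.4164] 0.033
   scene [0.4839 0.4371 0.3819] 0.034
   side [0.4817 0.4335 0.2845] 0.078
   side [0.4822 0.4332 0.1885] 0.025
   side [0.4843 0.4322 0.0023] 0.046
dish_jar [0.4834 0.4364 0.1018] 0.054
   scene [ 0.4273 -0.2462  0.0738] 0.036
   scene [ 0.4266 -0.2474 -0.092 ] 0.053
   scene [ 0.4269 -0.2465  0.0329] 0.051
   side [ 0.4251 -0.2532  0.0223] 0.03
   side [ 0.4248 -0.2538  0.0627] 0.028
dish_bowl [ 0.4252 -0.2506  0.0579] 0.067
   scene [ 0.6913 -0.0174  0.3572] 0.057
   scene [ 0.6908 -0.0169  0.3643] 0.033
   scene [ 0.6908 -0.0167  0.3657] 0.0
[... 820 characters left out ...]
 0.465  -0.0242 -0.2162] 0.032
   side [ 0.4654 -0.0252 -0.1722] 0.043
   side [ 0.4643 -0.024  -0.2842] 0.025
lid_bowl [ 0.4643 -0.0233 -0.2134] 0.067
   scene [ 0.5637 -0.0969  0.7381] 0.052
   scene [ 0.5643 -0.094   0.8487] 0.043
   scene [ 0.5639 -0.0965  0.6771] 0.057
   side [ 0.5621 -0.1028  0.2688] 0.043
   side [ 0.5635 -0.1008  0.1668] 0.058
   side [ 0.5638 -0.1018  0.0689] 0.104
tube_a [ 0.5627 -0.1002  0.9057] 0.101
   scene [ 0.5623  0.1091 -0.3923] 0.089
   scene [ 0.5609  0.107  -0.0665] 0.032
   scene [0.5605 0.1065 0.6448] 0.097
   side [0.5597 0.1034 0.6136] 0.069
   side [0.5594 0.1032 0.4016] 0.051
   side [0.5594 0.1017 0.6486] 0.069
tube_b [0.5598 0.1041 0.4115] 0.086
```

Units first: shifts go in shares of 60 cm and turns go in shares of 2 rad. So -0.039 m / 0.6 = -0.065, -0.021 m / 0.6 = -0.035.

```bash
cat > to.py <<'E'
import sys,numpy as np
from workcell import arm
from scipy.spatial.transform import Rotation as Ro
def to(x,y,z,yaw=None):
    "offset in tool axes to a target; yaw = world direction of tool y (mod pi); rotation row to use first"
    s=arm.state(); R=Ro.from_quat(s['orientation']).as_matrix(); cy=np.arctan2(R[1,1],R[0,1]); rz=0
    if yaw is not None: rz=-((yaw-cy+np.pi/2)%np.pi-np.pi/2); R=R@Ro.from_rotvec([0,0,rz]).as_matrix()
    print('rz',round(rz,4),'then d',np.round(R.T@(np.array([x,y,z])-s['tool_pos']),4),'j6',round(s['joint_pos'][5],2),'t',s['time'],'tool z',np.round(R[:,2],4))
if __name__=='__main__': to(*map(float,sys.argv[1:]))
E
```

{"name": "move_tool", "arguments": {
  "rows": [
    [-0.065,-0.035,0,0,0,0],
    [-0.065,-0.035,0,0,0,0],
    [-0.065,-0.035,0,0,0,0],
    [-0.065,-0.035,0,0,0,0],
    [-0.065,-0.035,0,0,0,0],
    [-0.065,-0.035,0,0,0,0],
    [-0.065,-0.035,0,0,0,0],
    [-0.065,-0.035,0,0,0,0],
    [0,0,0,0,0,0],
    [0,0,0,0,0,0],
    [0,0,0,0,0,0]
  ]
}}

```text
time: 4.42
tool_pos: [0.5012, 0.3212, 0.2393]
orientation: [0.223, 0.975, 0.0, -0.0]
contact_force: [-1.0, 0.3, 0.2]
grip_width: 1.0
grip_force: 0.0
```

```bash
cat > wl.py <<'E'
import sys,pickle
from workcell import viewer
from loc import *
tag=sys.argv[1]; M['tube_b']=M['tube_a']
G=dict(dish_big=[.631,-.248,-.06],dish_narrow=[.3945,.240,-.09],dish_jar=[.483,.434],dish_bowl=[.425,-.253],lid_big=[.691,-.022,.35],
 lid_narrow=[.5205,-.468,-.02],lid_jar=[.614,.2636],lid_bowl=[.4645,-.0245],tube_a=[.563,-.102],tube_b=[.5595,.1025])
def look(names,rep=2,z={}):
    for k in range(rep):
        m=viewer.camera_model('wrist'); im=viewer.capture('wrist')
        if k==0: cv2.imwrite(f'pics/w_{tag}.png',im)
        for n in names:
            rnd='tube' in n or 'jar' in n or 'bowl' in n
            p=project(m,pose(M[n],list(G[n][:2])+[0])).mean(0)
            for d in viewer.silhouettes('wrist',n):
                b=d['bbox']; c=np.array([(b[0]+b[2])/2,(b[1]+b[3])/2])
                if np.linalg.norm(c-p)<40:
                    q,e=fit(n,[(m,regionhull(d['region']))],G[n],rnd); q[2]*=not rnd
                    print(n,np.round(q,4),'iou err',round(e,3),'bbox',np.round(b)); break
            else: print(n,'none near',p.round())
if __name__=='__main__': look(sys.argv[2:])
E
python3 wl.py 1 lid_jar dish_jar dish_narrow tube_b
```

```text
lid_jar [0.6131 0.2638 0.    ] iou err 0.024 bbox [297. 291. 358. 341.]
dish_jar [0.4816 0.4322 0.    ] iou err 0.01 bbox [390. 100. 493. 182.]
dish_narrow [ 0.3929  0.2386 -0.086 ] iou err 0.047 bbox [141.  78. 249. 210.]
tube_b [0.5557 0.1058 0.    ] iou err 0.535 bbox [112. 322. 191. 394.]
lid_jar [0.613  0.2638 0.    ] iou err 0.015 bbox [296. 288. 357. 343.]
dish_jar [0.4816 0.4323 0.    ] iou err 0.013 bbox [390.  99. 493. 184.]
dish_narrow [ 0.3928  0.2385 -0.0831] iou err 0.046 bbox [139.  78. 249. 208.]
tube_b [0.5556 0.1046 0.    ] iou err 0.509 bbox [111. 317. 193. 395.]
```

To row units: -0.0373 m / 0.6 = -0.0622, -0.0207 m / 0.6 = -0.0345.

{"name": "move_tool", "arguments": {
  "rows": [
    [-0.0345,-0.0622,0,0,0,0],
    [-0.0345,-0.0622,0,0,0,0],
    [-0.0345,-0.0622,0,0,0,0],
    [-0.0345,-0.0622,0,0,0,0],
    [-0.0345,-0.0622,0,0,0,0],
    [-0.0345,-0.0622,0,0,0,0],
    [-0.0345,-0.0622,0,0,0,0],
    [-0.0345,-0.0622,0,0,0,0],
    [0,0,0,0,0,0],
    [0,0,0,0,0,0],
    [0,0,0,0,0,0]
  ],
  "lines": "1,2"
}}

```text
time: 6.3
tool_pos: [0.5208, -0.0195, 0.2394]
```

```bash
python3 wl.py 2 lid_big lid_bowl tube_a tube_b
```

```text
lid_big [ 0.6896 -0.0236  0.3631] iou err 0.075 bbox [324. 276. 437. 389.]
lid_bowl [ 0.464  -0.0252  0.    ] iou err 0.017 bbox [240.  96. 355. 212.]
tube_a [ 0.5617 -0.1024  0.    ] iou err 0.034 bbox [237. 262. 292. 340.]
tube_b [0.5588 0.1019 0.    ] iou err 0.018 bbox [437. 174. 526. 234.]
lid_big [ 0.6893 -0.0239  0.3639] iou err 0.087 bbox [325. 276. 436. 390.]
lid_bowl [ 0.4639 -0.0249 -0.    ] iou err 0.011 bbox [243.  94. 352. 210.]
tube_a [ 0.5616 -0.1021  0.    ] iou err 0.031 bbox [238. 260. 293. 336.]
tube_b [0.5583 0.1017 0.    ] iou err 0.035 bbox [438. 175. 528. 235.]
```

{"name": "move_tool", "arguments": {
  "rows": [
    [-0.0312,-0.059,0,0,0,0],
    [-0.0312,-0.059,0,0,0,0],
    [-0.0312,-0.059,0,0,0,0],
    [-0.0312,-0.059,0,0,0,0],
    [-0.0312,-0.059,0,0,0,0],
    [-0.0312,-0.059,0,0,0,0],
    [-0.0312,-0.059,0,0,0,0],
    [0,0,0,0,0,0],
    [0,0,0,0,0,0],
    [0,0,0,0,0,0]
  ],
  "lines": "1,2"
}}

```text
time: 8.05
tool_pos: [0.5308, -0.2996, 0.2395]
```

```bash
python3 wl.py 3 dish_big dish_bowl lid_narrow
python3 - <<'E'
import cv2,numpy as np
a=cv2.imread('pics/w_2.png');cv2.imwrite('pics/wcat.png',cv2.resize(np.hstack([a,cv2.imread('pics/w_3.png')]),(800,300),interpolation=cv2.INTER_AREA))
from to import to
to(.5205,-.468,.12,np.pi/2-.02)
E
```

```text
dish_big [ 0.6301 -0.2484 -0.0548] iou err 0.035 bbox [354. 205. 487. 354.]
dish_bowl [ 0.4249 -0.2541  0.    ] iou err 0.01 bbox [262.   7. 385. 141.]
lid_narrow [ 0.5198 -0.4684 -0.0293] iou err 0.034 bbox [135. 208. 232. 316.]
dish_big [ 0.6304 -0.2486 -0.0541] iou err 0.026 bbox [356. 204. 486. 355.]
dish_bowl [ 0.4248 -0.2541  0.    ] iou err 0.009 bbox [263.  11. 384. 141.]
lid_narrow [ 0.5198 -0.4688 -0.0303] iou err 0.012 bbox [134. 208. 233. 315.]
rz -0.4306 then d [ 0.0068 -0.1679  0.1194] j6 -1.68 t 8.45 tool z [ 1.e-04 -1.e-04 -1.e+00]
```

View pics/wcat.png

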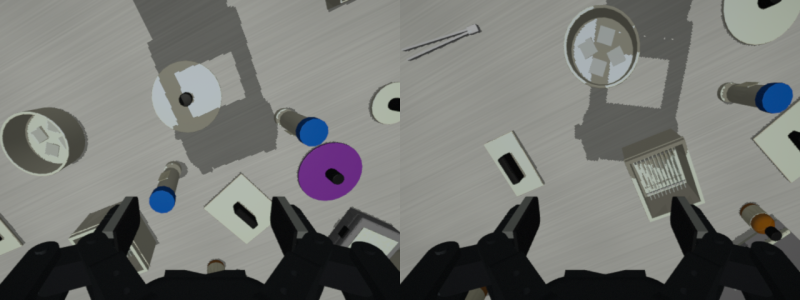

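The left half shows the white bowl lid at (186,97), the purple look-alike at (330,170) and the big lid at (238,208). The right half shows the open bowl at (601,45), the slide dish at (665,175) and the narrow lid at (513,162). Wrist and side agree to about 1.5 mm, while the scene camera is biased. I'll do the narrow lid first.

To row units: -0.042 m / 0.6 = -0.07, 0.03 m / 0.6 = 0.05, -0.106 rad / 2 = -0.053.

{"name": "move_tool", "arguments": {
  "rows": [
    [0,0,0,0,0,-0.053],
    [0,0,0,0,0,-0.053],
    [0,0,0,0,0,-0.053],
    [0,0,0,0,0,-0.053],
    [0.0033,-0.07,0.05,0,0,0],
    [0.0033,-0.07,0.05,0,0,0],
    [0.0033,-0.07,0.05,0,0,0],
    [0.0017,-0.07,0.05,0,0,0],
    [0,0,0,0,0,0],
    [0,0,0,0,0,0]
  ],
  "finger_gap": 0.5
}}

```text
time: 9.7
tool_pos: [0.5193, -0.4679, 0.1197]
orientation: [0.013, 1.0, 0.0, 0.0]
contact_force: [-0.6, 0.4, 0.5]
grip_width: 0.499
grip_force: 0.0
```

```bash
python3 wl.py 4 lid_narrow; python3 to.py .52 -.4683 .0195 1.545
```

```text
lid_narrow [ 0.5203 -0.4683 -0.0269] iou err 0.009 bbox [288. 167. 374. 314.]
lid_narrow [ 0.5203 -0.4681 -0.0259] iou err 0.013 bbox [287. 166. 371. 312.]
rz 0.0 then d [-0.0002 -0.0006  0.1011] j6 -2.31 t 9.9 tool z [ 0.0013 -0.0011 -1.    ]
```

To row units: 0.025 m / 0.6 = 0.0417, 0.015 m / 0.6 = 0.025.

{"name": "move_tool", "arguments": {
  "rows": [
    [0,0,0.0417,0,0,0],
    [0,0,0.0417,0,0,0],
    [0,0,0.0417,0,0,0],
    [0,0,0.025,0,0,0],
    [0,0,0.0183,0,0,0],
    [0,0,0,0,0,0],
    [0,0,0,0,0,0]
  ]
}}

```text
time: 10.78
tool_pos: [0.5195, -0.4684, 0.0193]
orientation: [0.013, 1.0, -0.0, 0.0]
contact_force: [-0.4, -0.6, -0.1]
grip_width: 0.503
grip_force: 0.0
```

{"name": "move_tool", "arguments": {
  "rows": [
    [0,0,0,0,0,0],
    [0,0,0,0,0,0],
    [0,0,0,0,0,0],
    [0,0,0,0,0,0],
    [0,0,0,0,0,0],
    [0,0,0,0,0,0]
  ],
  "finger_gap": 0.0,
  "grip_force": 60
}}

```text
time: 11.52
tool_pos: [0.5194, -0.4684, 0.0191]
orientation: [0.013, 1.0, -0.0, 0.0]
contact_force: [-0.8, -0.5, 6.4]
grip_width: 0.157
grip_force: 59.4
```

To row units: -0.05 m / 0.6 = -0.0833, -0.03 m / 0.6 = -0.05.

{"name": "move_tool", "arguments": {
  "rows": [
    [0,0,-0.0167,0,0,0],
    [0,0,-0.05,0,0,0],
    [0,0,-0.0833,0,0,0],
    [0,0,-0.0833,0,0,0],
    [0,0,-0.0833,0,0,0],
    [0,0,-0.0333,0,0,0],
    [0,0,0,0,0,0]
  ]
}}

```text
time: 12.4
tool_pos: [0.5193, -0.4683, 0.2294]
orientation: [0.013, 1.0, -0.001, 0.001]
contact_force: [0.9, 0.9, -0.3]
grip_width: 0.147
grip_force: 58.7
```

```bash
python3 to.py .3926 .2388 .2 1.485
```

```text
rz 0.059 then d [0.1869 0.6937 0.0284] j6 -2.31 t 12.4 tool z [ 0.0013 -0.0013 -1.    ]
```

To row units: 0.0462 m / 0.6 = 0.077, 0.0125 m / 0.6 = 0.0208, 0.059 rad / 2 = 0.0295.

{"name": "move_tool", "arguments": {
  "rows": [
    [0,0,0,0,0,0.0295],
    [0.0208,0.077,0.0033,0,0,0],
    [0.0208,0.077,0.0033,0,0,0],
    [0.0208,0.077,0.0033,0,0,0],
    [0.0208,0.077,0.0033,0,0,0],
    [0.0208,0.077,0.0033,0,0,0],
    [0.0208,0.077,0.0033,0,0,0],
    [0.0208,0.077,0.0033,0,0,0],
    [0.0208,0.077,0.0033,0,0,0],
    [0.0208,0.077,0.0033,0,0,0],
    [0.0208,0.077,0.0033,0,0,0],
    [0.0208,0.077,0.0033,0,0,0],
    [0.0208,0.077,0.0033,0,0,0],
    [0.0208,0.077,0.0033,0,0,0],
    [0.0208,0.077,0.0033,0,0,0],
    [0.0208,0.077,0.0033,0,0,0],
    [0,0,0,0,0,0],
    [0,0,0,0,0,0]
  ]
}}

```text
time: 14.65
tool_pos: [0.3913, 0.238, 0.1967]
orientation: [0.043, 0.999, -0.001, -0.001]
contact_force: [-0.8, 0.2, -1.2]
grip_width: 0.15
grip_force: 58.8
```

```bash
python3 to.py .3926 .2388 .0605 1.485; python3 wl.py 5 dish_narrow lid_narrow
```

```text
rz 0.0006 then d [-0.0015  0.0011  0.1362] j6 -0.99 t 14.65 tool z [-0.002  -0.0014 -1.    ]
dish_narrow none near [331. 222.]
lid_narrow none near [-327.  391.]
dish_narrow none near [332. 221.]
lid_narrow none near [-325.  391.]
```

View pics/w_5.png

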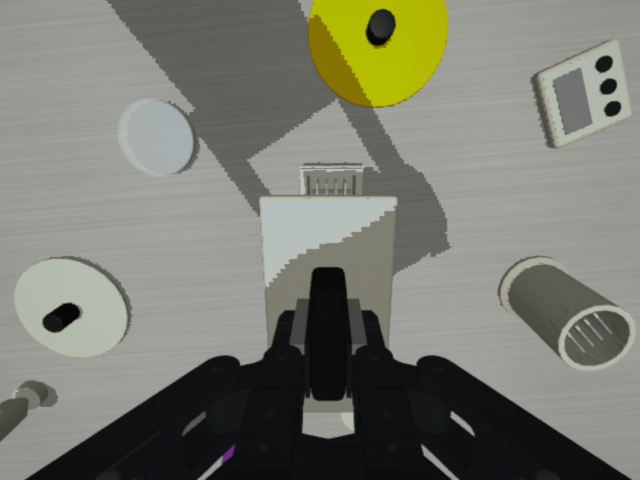

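The narrow lid is held square above its trough (trough top edge at 302–363, row 165, lid at 261–397, row 198). Lowering it.

To row units: 0.04 m / 0.6 = 0.0667, -0.0015 m / 0.6 = -0.0025.

{"name": "move_tool", "arguments": {
  "rows": [
    [-0.0025,0.0017,0.05,0,0,0],
    [0,0,0.0667,0,0,0],
    [0,0,0.0583,0,0,0],
    [0,0,0.03,0,0,0],
    [0,0,0.01,0,0,0],
    [0,0,0,0,0,0],
    [0,0,0,0,0,0]
  ]
}}

```text
time: 15.82
tool_pos: [0.3938, 0.2395, 0.0705]
orientation: [0.043, 0.999, 0.0, 0.001]
contact_force: [0.6, -0.1, 0.1]
grip_width: 0.15
grip_force: 58.8
```

```bash
python3 to.py .3926 .2388 .0602 1.485
```

```text
rz -0.0 then d [ 0.0012 -0.0008  0.0103] j6 -0.99 t 15.825 tool z [ 1.5e-03  8.0e-04 -1.0e+00]
```

{"name": "move_tool", "arguments": {
  "rows": [
    [0,0,0.005,0,0,0],
    [0,0,0.0033,0,0,0],
    [0,0,0.0017,0,0,0],
    [0,0,0.0017,0,0,0],
    [0,0,0,0,0,0]
  ]
}}

```text
time: 16.45
tool_pos: [0.3933, 0.2392, 0.0622]
orientation: [0.043, 0.999, -0.0, -0.0]
contact_force: [-0.0, -0.3, -0.4]
grip_width: 0.153
grip_force: 58.8
```

To row units: 0.001 m / 0.6 = 0.0017, 0.0005 m / 0.6 = 0.0008.

{"name": "move_tool", "arguments": {
  "rows": [
    [0.0008,0,0.0017,0,0,0],
    [0,0,0.0017,0,0,0],
    [0,0,0.0008,0,0,0],
    [0,0,0,0,0,0]
  ]
}}

```text
time: 16.95
tool_pos: [0.3928, 0.2393, 0.06]
orientation: [0.043, 0.999, -0.0, -0.0]
contact_force: [-3.1, -1.3, 3.8]
grip_width: 0.152
grip_force: 59.4
```

To row units: -0.05 m / 0.6 = -0.0833, -0.04 m / 0.6 = -0.0667.

{"name": "move_tool", "arguments": {
  "rows": [
    [0,0,0,0,0,0],
    [0,0,0,0,0,0],
    [0,0,0,0,0,0],
    [0,0,0,0,0,0],
    [0,0,-0.0167,0,0,0],
    [0,0,-0.0333,0,0,0],
    [0,0,-0.0667,0,0,0],
    [0,0,-0.0833,0,0,0],
    [0,0,-0.0667,0,0,0],
    [0,0,0,0,0,0]
  ],
  "finger_gap": 0.45
}}

```text
time: 18.2
tool_pos: [0.3936, 0.2397, 0.2238]
orientation: [0.043, 0.999, 0.001, 0.002]
contact_force: [0.2, -0.5, -0.4]
grip_width: 0.445
grip_force: 0.0
```

```bash
python3 - <<'E'
import cv2,sys
sys.argv=['',6]
import wl
from workcell import viewer
im=viewer.capture('wrist');cv2.imwrite('pics/w_6.png',im)
# two-model view: lid on dish
m=viewer.camera_model('wrist')
for d in viewer.silhouettes('wrist','lid_narrow')[:2]:
    M0=wl.M['lid_narrow']+[0,0,.041]; wl.M['x']=M0
    print(d['confidence'],d['bbox'],wl.fit('x',[(m,wl.regionhull(d['region']))],[.3935,.2388,-.086],False))
from to import to
to(.6133,.2637,.12)
a=cv2.imread('pics/w_2.png')[60:400,200:640];cv2.imwrite('pics/w_crop.png',cv2.hconcat([cv2.resize(a,(440,340)),cv2.resize(im,(320,340))]))
E
```

```text
0.98 [293.7, 154.6, 360.6, 275.3] (array([ 0.39297809,  0.23750806, -0.08198357]), np.float64(0.027775784735309172))
rz 0 then d [-0.2176  0.0432  0.1   ] j6 -0.99 t 18.3 tool z [ 4.e-04  2.e-04 -1.e+00]
```

View pics/w_crop.png

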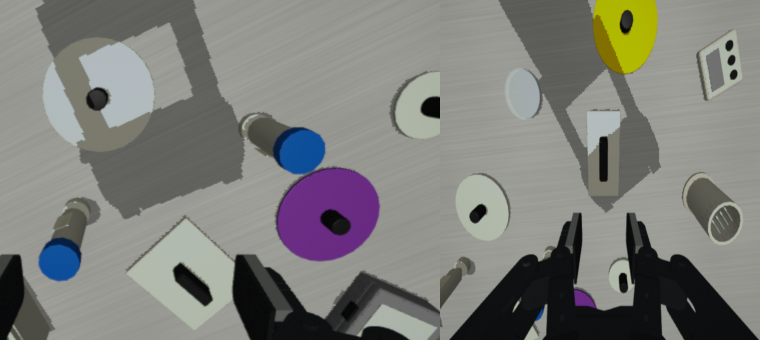

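The narrow lid lies flat and square on its trough. Bowl-lid candidates in frame w_2 are white (298,155) and purple (528,272), plus the yellow one in the right crop at (626,20). The white one is meant, since purple and yellow are excluded. Next is the jar lid.

To row units: -0.0435 m / 0.6 = -0.0725, 0.02 m / 0.6 = 0.0333.

{"name": "move_tool", "arguments": {
  "rows": [
    [-0.0725,0.0143,0.0333,0,0,0],
    [-0.0725,0.0143,0.0333,0,0,0],
    [-0.0725,0.0143,0.0333,0,0,0],
    [-0.0725,0.0143,0.0333,0,0,0],
    [-0.0725,0.0143,0.0333,0,0,0],
    [0,0,0,0,0,0],
    [0,0,0,0,0,0]
  ],
  "finger_gap": 0.5
}}

```text
time: 19.18
tool_pos: [0.6124, 0.2633, 0.1189]
orientation: [0.043, 0.999, -0.0, -0.001]
contact_force: [-0.1, 0.4, 0.2]
grip_width: 0.5
grip_force: 0.0
```

```bash
python3 wl.py 7 lid_jar; python3 to.py .6133 .2637 .0195
```

```text
lid_jar [0.6126 0.264  0.    ] iou err 0.013 bbox [286. 198. 380. 288.]
lid_jar [0.6127 0.2639 0.    ] iou err 0.019 bbox [285. 197. 380. 285.]
rz 0 then d [-5.000e-04  1.000e-04  1.013e-01] j6 -1.12 t 19.375 tool z [ 1.2e-03  5.0e-04 -1.0e+00]
```

To row units: 0.025 m / 0.6 = 0.0417, 0.015 m / 0.6 = 0.025.

{"name": "move_tool", "arguments": {
  "rows": [
    [0,0,0.0417,0,0,0],
    [0,0,0.0417,0,0,0],
    [0,0,0.0417,0,0,0],
    [0,0,0.025,0,0,0],
    [0,0,0.0167,0,0,0],
    [0,0,0,0,0,0],
    [0,0,0,0,0,0]
  ]
}}

```text
time: 20.25
tool_pos: [0.6136, 0.2636, 0.0208]
orientation: [0.043, 0.999, 0.0, 0.001]
contact_force: [-0.5, -0.9, 0.9]
grip_width: 0.502
grip_force: 0.0
```

{"name": "move_tool", "arguments": {
  "rows": [
    [0,0,0,0,0,0],
    [0,0,0,0,0,0],
    [0,0,0,0,0,0],
    [0,0,0,0,0,0],
    [0,0,0,0,0,0],
    [0,0,-0.0167,0,0,0],
    [0,0,-0.05,0,0,0],
    [0,0,-0.0833,0,0,0],
    [0,0,-0.0833,0,0,0],
    [0,0,-0.0833,0,0,0],
    [0,0,0,0,0,0],
    [0,0,0,0,0,0]
  ],
  "finger_gap": 0.0,
  "grip_force": 60
}}

```text
time: 21.75
tool_pos: [0.6129, 0.2634, 0.2094]
orientation: [0.043, 0.999, -0.0, -0.0]
contact_force: [0.5, 0.1, -1.2]
grip_width: 0.213
grip_force: 58.6
```

```bash
python3 to.py .482 .4325 .21
```

```text
rz 0 then d [ 0.145   0.1573 -0.0006] j6 -1.12 t 21.75 tool z [-4.e-04 -2.e-04 -1.e+00]
```

To row units: 0.04 m / 0.6 = 0.0667, 0.0262 m / 0.6 = 0.0437.

{"name": "move_tool", "arguments": {
  "rows": [
    [0.0403,0.0437,0,0,0,0],
    [0.0403,0.0437,0,0,0,0],
    [0.0403,0.0437,0,0,0,0],
    [0.0403,0.0437,0,0,0,0],
    [0.0403,0.0437,0,0,0,0],
    [0.0403,0.0437,0,0,0,0],
    [0,0,0.0667,0,0,0],
    [0,0,0.05,0,0,0],
    [0,0,0.0167,0,0,0],
    [0,0,0.0167,0,0,0],
    [0,0,0,0,0,0],
    [0,0,0,0,0,0]
  ]
}}

```text
time: 23.25
tool_pos: [0.4823, 0.4327, 0.1208]
orientation: [0.043, 0.999, 0.0, 0.0]
contact_force: [0.9, 0.6, -0.6]
grip_width: 0.211
grip_force: 58.7
```

```bash
python3 to.py .482 .4325 .108; python3 -c "
import cv2;from workcell import viewer;cv2.imwrite('pics/w_8.png',viewer.capture('wrist'));cv2.imwrite('pics/s_8.png',viewer.capture('side')[60:220,160:360].repeat(3,0).repeat(3,1))"
```

```text
rz 0 then d [ 0.0003 -0.0003  0.0128] j6 -0.79 t 23.25 tool z [ 1.e-03  8.e-04 -1.e+00]
```

View pics/s_8.png

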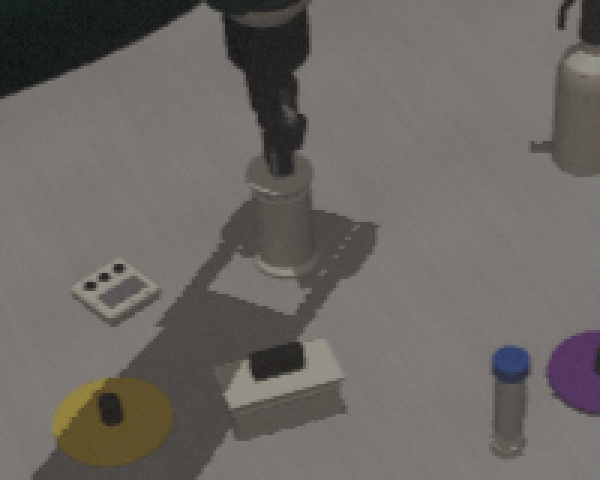

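The jar lid hangs level and centred just above the jar (280,180), and the narrow lid is flat on its trough (285,375). Lowering.

To row units: 0.004 m / 0.6 = 0.0067, 0.003 m / 0.6 = 0.005.

{"name": "move_tool", "arguments": {
  "rows": [
    [0,0,0.0067,0,0,0],
    [0,0,0.005,0,0,0],
    [0,0,0.0033,0,0,0],
    [0,0,0.0017,0,0,0],
    [0,0,0.0017,0,0,0],
    [0,0,0,0,0,0],
    [0,0,0,0,0,0]
  ]
}}

```text
time: 24.22
tool_pos: [0.482, 0.4325, 0.1088]
orientation: [0.043, 0.999, 0.0, 0.0]
contact_force: [-0.5, -0.2, -0.8]
grip_width: 0.206
grip_force: 58.8
```

To row units: 0.0007 m / 0.6 = 0.0012, 0.0005 m / 0.6 = 0.0008.

{"name": "move_tool", "arguments": {
  "rows": [
    [0,0,0.0012,0,0,0],
    [0,0,0.0008,0,0,0],
    [0,0,0,0,0,0],
    [0,0,0,0,0,0]
  ]
}}

```text
time: 24.72
tool_pos: [0.4821, 0.4327, 0.1087]
orientation: [0.043, 0.999, 0.0, 0.0]
contact_force: [-3.0, -3.1, 8.6]
grip_width: 0.21
grip_force: 59.4
```

To row units: -0.05 m / 0.6 = -0.0833, -0.03 m / 0.6 = -0.05.

{"name": "move_tool", "arguments": {
  "rows": [
    [0,0,0,0,0,0],
    [0,0,0,0,0,0],
    [0,0,0,0,0,0],
    [0,0,0,0,0,0],
    [0,0,-0.0167,0,0,0],
    [0,0,-0.0333,0,0,0],
    [0,0,-0.05,0,0,0],
    [0,0,-0.0833,0,0,0],
    [0,0,0,0,0,0],
    [0,0,0,0,0,0]
  ],
  "finger_gap": 0.45
}}

```text
time: 25.98
tool_pos: [0.482, 0.4326, 0.2184]
orientation: [0.043, 0.999, 0.0, 0.0]
contact_force: [-0.2, -0.8, -0.5]
grip_width: 0.446
grip_force: 0.0
```

```bash
python3 - <<'E'
import sys
sys.argv=['',6]
import wl
from workcell import viewer
m=viewer.camera_model('wrist');viewer.capture('wrist')
wl.M['x']=wl.M['lid_jar']+[0,0,.088]
for d in viewer.silhouettes('wrist','lid_jar')[:2]:
    print(d['confidence'],d['bbox'],wl.fit('x',[(m,wl.regionhull(d['region']))],[.482,.4325],True))
from to import to
to(.4642,-.0248,.219)
E
```

```text
0.96 [287.3, 193.0, 373.5, 278.6] (array([0.48135474, 0.43176701, 0.15082043]), np.float64(0.013817718940450363))
rz 0 then d [-0.0217 -0.457  -0.0017] j6 -0.79 t 26.075 tool z [-9.e-04 -7.e-04 -1.e+00]
```

To row units: -0.0457 m / 0.6 = -0.0762, -0.0022 m / 0.6 = -0.0037.

{"name": "move_tool", "arguments": {
  "rows": [
    [-0.0037,-0.0762,0,0,0,0],
    [-0.0037,-0.0762,0,0,0,0],
    [-0.0037,-0.0762,0,0,0,0],
    [-0.0037,-0.0762,0,0,0,0],
    [-0.0037,-0.0762,0,0,0,0],
    [-0.0037,-0.0762,0,0,0,0],
    [-0.0037,-0.0762,0,0,0,0],
    [-0.0037,-0.0762,0,0,0,0],
    [-0.0037,-0.0762,0,0,0,0],
    [-0.0037,-0.0762,0,0,0,0],
    [0,0,0.05,0,0,0],
    [0,0,0.05,0,0,0],
    [0,0,0.05,0,0,0],
    [0,0,0.0167,0,0,0],
    [0,0,0,0,0,0],
    [0,0,0,0,0,0]
  ],
  "finger_gap": 0.5
}}

```text
time: 28.08
tool_pos: [0.4652, -0.0247, 0.1188]
orientation: [0.043, 0.999, -0.0, 0.001]
contact_force: [0.1, -0.1, -0.2]
grip_width: 0.503
grip_force: 0.0
```

```bash
python3 wl.py 9 lid_bowl; python3 to.py .464 -.0248 .0195
```

```text
lid_bowl [ 0.4636 -0.0249  0.    ] iou err 0.006 bbox [253. 162. 407. 309.]
lid_bowl [ 0.4637 -0.025   0.    ] iou err 0.007 bbox [252. 163. 408. 308.]
rz 0 then d [ 0.0011 -0.0002  0.0988] j6 -1.59 t 28.275 tool z [ 1.1e-03 -1.0e-04 -1.0e+00]
```

To row units: 0.025 m / 0.6 = 0.0417, 0.015 m / 0.6 = 0.025.

{"name": "move_tool", "arguments": {
  "rows": [
    [0.0022,0,0.0417,0,0,0],
    [0,0,0.0417,0,0,0],
    [0,0,0.0417,0,0,0],
    [0,0,0.025,0,0,0],
    [0,0,0.015,0,0,0],
    [0,0,0,0,0,0],
    [0,0,0,0,0,0]
  ]
}}

```text
time: 29.15
tool_pos: [0.4639, -0.0246, 0.0194]
orientation: [0.043, 0.999, -0.0, 0.001]
contact_force: [0.2, 0.3, -0.2]
grip_width: 0.497
grip_force: 0.0
```

{"name": "move_tool", "arguments": {
  "rows": [
    [0,0,0,0,0,0],
    [0,0,0,0,0,0],
    [0,0,0,0,0,0],
    [0,0,0,0,0,0],
    [0,0,0,0,0,0],
    [0,0,-0.0167,0,0,0],
    [0,0,-0.05,0,0,0],
    [0,0,-0.0833,0,0,0],
    [0,0,-0.0833,0,0,0],
    [0,0,-0.0833,0,0,0],
    [0,0,0,0,0,0],
    [0,0,0,0,0,0]
  ],
  "finger_gap": 0.0,
  "grip_force": 60
}}

```text
time: 30.65
tool_pos: [0.4632, -0.0245, 0.2083]
orientation: [0.043, 0.999, 0.0, -0.0]
contact_force: [0.3, -0.2, -1.7]
grip_width: 0.212
grip_force: 58.6
```

```bash
python3 to.py .4248 -.254 .21
```

```text
rz 0 then d [ 0.0186 -0.2319 -0.0017] j6 -1.59 t 30.65 tool z [-3.e-04  0.e+00 -1.e+00]
```

To row units: 0.05 m / 0.6 = 0.0833, -0.0464 m / 0.6 = -0.0773.

{"name": "move_tool", "arguments": {
  "rows": [
    [0.0062,-0.0773,0,0,0,0],
    [0.0062,-0.0773,0,0,0,0],
    [0.0062,-0.0773,0,0,0,0],
    [0.0062,-0.0773,0,0,0,0],
    [0.0063,-0.0773,0,0,0,0],
    [0,0,0.0667,0,0,0],
    [0,0,0.0833,0,0,0],
    [0,0,0.05,0,0,0],
    [0,0,0.0167,0,0,0],
    [0,0,0,0,0,0],
    [0,0,0,0,0,0]
  ]
}}

```text
time: 32.02
tool_pos: [0.4255, -0.2544, 0.0799]
orientation: [0.043, 0.999, -0.0, 0.001]
contact_force: [-0.2, -0.1, -1.7]
grip_width: 0.213
grip_force: 58.9
```

```bash
python3 to.py .4248 -.254 .0655
```

```text
rz 0 then d [0.0008 0.0003 0.0144] j6 -2.08 t 32.025 tool z [ 1.2e-03 -9.0e-04 -1.0e+00]
```

To row units: 0.005 m / 0.6 = 0.0083, 0.004 m / 0.6 = 0.0067.

{"name": "move_tool", "arguments": {
  "rows": [
    [0.0007,0.0005,0.0083,0,0,0],
    [0,0,0.0067,0,0,0],
    [0,0,0.0033,0,0,0],
    [0,0,0.0025,0,0,0],
    [0,0,0,0,0,0],
    [0,0,0,0,0,0]
  ],
  "lines": "2,4"
}}

```text
tool_pos: [0.4247, -0.2538, 0.0662]
orientation: [0.043, 0.999, -0.0, 0.0]
contact_force: [-0.8, 0.4, -0.9]
```

{"name": "move_tool", "arguments": {
  "rows": [
    [0,0,0.0017,0,0,0],
    [0,0,0,0,0,0],
    [0,0,0,0,0,0]
  ],
  "lines": "2,4"
}}

```text
tool_pos: [0.4248, -0.2538, 0.0654]
orientation: [0.043, 0.999, -0.0, 0.0]
contact_force: [-2.3, 1.2, 6.2]
```

Contact. Release, retreat and check, then work out the big-lid move.

To row units: -0.05 m / 0.6 = -0.0833, -0.04 m / 0.6 = -0.0667.

{"name": "move_tool", "arguments": {
  "rows": [
    [0,0,0,0,0,0],
    [0,0,0,0,0,0],
    [0,0,0,0,0,0],
    [0,0,0,0,0,0],
    [0,0,-0.0167,0,0,0],
    [0,0,-0.0333,0,0,0],
    [0,0,-0.0667,0,0,0],
    [0,0,-0.0833,0,0,0],
    [0,0,-0.05,0,0,0],
    [0,0,0,0,0,0],
    [0,0,0,0,0,0]
  ],
  "finger_gap": 0.45
}}

```text
time: 34.52
tool_pos: [0.4245, -0.2537, 0.2153]
orientation: [0.043, 0.999, -0.0, 0.0]
contact_force: [0.2, 0.3, -0.5]
grip_width: 0.452
grip_force: 0.0
```

```bash
python3 - <<'E'
import sys,numpy as np
sys.argv=['',6]
import wl
from workcell import viewer
m=viewer.camera_model('wrist');viewer.capture('wrist')
wl.M['x']=wl.M['lid_bowl']+[0,0,.046]
for d in viewer.silhouettes('wrist','lid_bowl')[:2]:
    print(d['confidence'],d['bbox'],wl.fit('x',[(m,wl.regionhull(d['region']))],[.4248,-.254],True))
from to import to
to(.6905,-.0228,.21,np.pi/2+.36)
E
```

```text
0.79 [261.6, 157.8, 393.1, 282.5] (array([ 0.42477908, -0.25500459,  0.05172116]), np.float64(0.00826351834216743))
rz -0.4458 then d [-0.3304  0.1222  0.0043] j6 -2.08 t 34.625 tool z [-1.e-03  7.e-04 -1.e+00]
```

To row units: -0.0413 m / 0.6 = -0.0688, 0.0153 m / 0.6 = 0.0255, -0.1115 rad / 2 = -0.0558.

{"name": "move_tool", "arguments": {
  "rows": [
    [0,0,0,0,0,-0.0558],
    [0,0,0,0,0,-0.0558],
    [0,0,0,0,0,-0.0558],
    [0,0,0,0,0,-0.0558],
    [-0.0688,0.0255,0,0,0,0],
    [-0.0688,0.0255,0,0,0,0],
    [-0.0688,0.0255,0,0,0,0],
    [-0.0688,0.0255,0,0,0,0],
    [-0.0688,0.0255,0,0,0,0],
    [-0.0688,0.0255,0,0,0,0],
    [-0.0688,0.0255,0,0,0,0],
    [-0.0688,0.0255,0,0,0,0],
    [0,0,0.05,0,0,0],
    [0,0,0.05,0,0,0],
    [0,0,0.05,0,0,0],
    [0,0,0,0,0,0],
    [0,0,0,0,0,0]
  ],
  "finger_gap": 0.5
}}

```text
time: 36.75
tool_pos: [0.691, -0.0228, 0.1261]
orientation: [-0.179, 0.984, -0.0, 0.0]
contact_force: [0.7, -0.5, 0.1]
grip_width: 0.501
grip_force: 0.0
```

```bash
python3 wl.py 10 lid_big; python3 to.py .6905 -.0228 .0195 1.931
```

```text
lid_big [ 0.69   -0.0223  0.3579] iou err 0.018 bbox [260. 159. 404. 308.]
lid_big [ 0.6898 -0.0222  0.3568] iou err 0.018 bbox [261. 156. 404. 310.]
rz -0.0001 then d [0.0007 0.0003 0.107 ] j6 -2.0 t 36.95 tool z [ 1.7e-03 -1.0e-04 -1.0e+00]
```

To row units: 0.03 m / 0.6 = 0.05, 0.0008 m / 0.6 = 0.0013.

{"name": "move_tool", "arguments": {
  "rows": [
    [0.0013,0.001,0.0417,0,0,0],
    [0,0,0.0417,0,0,0],
    [0,0,0.05,0,0,0],
    [0,0,0.0283,0,0,0],
    [0,0,0.0158,0,0,0],
    [0,0,0,0,0,0],
    [0,0,0,0,0,0]
  ]
}}

```text
time: 37.83
tool_pos: [0.6903, -0.0225, 0.0198]
orientation: [-0.179, 0.984, -0.0, 0.001]
contact_force: [-0.3, -0.2, 1.0]
grip_width: 0.501
grip_force: 0.0
```

{"name": "move_tool", "arguments": {
  "rows": [
    [0,0,0,0,0,0],
    [0,0,0,0,0,0],
    [0,0,0,0,0,0],
    [0,0,0,0,0,0],
    [0,0,0,0,0,0],
    [0,0,-0.0167,0,0,0],
    [0,0,-0.05,0,0,0],
    [0,0,-0.0833,0,0,0],
    [0,0,-0.0833,0,0,0],
    [0,0,-0.1,0,0,0],
    [0,0,0,0,0,0],
    [0,0,0,0,0,0]
  ],
  "finger_gap": 0.0,
  "grip_force": 80
}}

```text
time: 39.33
tool_pos: [0.6895, -0.0225, 0.2183]
orientation: [-0.179, 0.984, 0.0, -0.0]
contact_force: [-0.4, 0.0, -2.2]
grip_width: 0.144
grip_force: 79.4
```

```bash
python3 to.py .6303 -.2485 .215 1.515
```

```text
rz 0.4159 then d [ 0.0465 -0.2289  0.0033] j6 -2.0 t 39.325 tool z [-3.e-04 -0.e+00 -1.e+00]
```

To row units: 0.05 m / 0.6 = 0.0833, -0.0381 m / 0.6 = -0.0635, 0.104 rad / 2 = 0.052.

{"name": "move_tool", "arguments": {
  "rows": [
    [0,0,0,0,0,0.052],
    [0,0,0,0,0,0.052],
    [0,0,0,0,0,0.052],
    [0,0,0,0,0,0.052],
    [0.013,-0.0635,0,0,0,0],
    [0.013,-0.0635,0,0,0,0],
    [0.013,-0.0635,0,0,0,0],
    [0.013,-0.0635,0,0,0,0],
    [0.013,-0.0635,0,0,0,0],
    [0.013,-0.0635,0,0,0,0],
    [0,0,0.05,0,0,0],
    [0,0,0.0833,0,0,0],
    [0,0,0.05,0,0,0],
    [0,0,0.0133,0,0,0],
    [0,0,0,0,0,0],
    [0,0,0,0,0,0]
  ]
}}

```text
time: 41.32
tool_pos: [0.6308, -0.2483, 0.1021]
orientation: [0.028, 1.0, -0.0, 0.001]
contact_force: [0.4, 0.4, -0.3]
grip_width: 0.146
grip_force: 79.4
```

```bash
python3 to.py .6303 -.2485 .0858 1.515;  python3 -c "
import cv2;from workcell import viewer;cv2.imwrite('pics/s_11.png',cv2.resize(viewer.capture('side')[160:360,300:500],(600,600),interpolation=2))"
```

```text
rz 0.0001 then d [ 0.0006 -0.0002  0.0163] j6 -1.93 t 41.325 tool z [ 1.6e-03 -8.0e-04 -1.0e+00]
```

View pics/s_11.png

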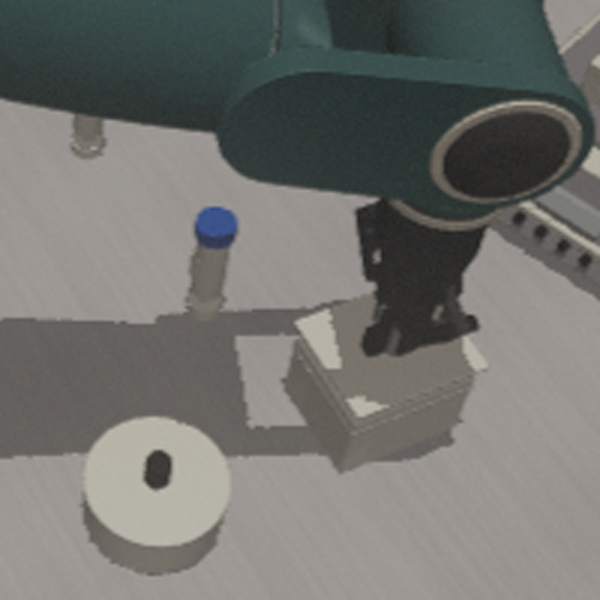

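The big lid hovers square over its dish (385,370). The bowl is closed (157,480), and the tube stands clear (210,260). Lowering.

Units first: shifts go in shares of 60 cm and turns go in shares of 2 rad. So 0.006 m / 0.6 = 0.01, 0.004 m / 0.6 = 0.0067.

{"name": "move_tool", "arguments": {
  "rows": [
    [0.0005,0,0.01,0,0,0],
    [0,0,0.0067,0,0,0],
    [0,0,0.005,0,0,0],
    [0,0,0.0025,0,0,0],
    [0,0,0,0,0,0],
    [0,0,0,0,0,0]
  ],
  "lines": "2,4"
}}

```text
tool_pos: [0.63, -0.2481, 0.0862]
orientation: [0.028, 1.0, -0.0, 0.0]
contact_force: [0.4, -0.3, -1.4]
```

{"name": "move_tool", "arguments": {
  "rows": [
    [0,0,0.0017,0,0,0],
    [0,0,0,0,0,0],
    [0,0,0,0,0,0]
  ],
  "lines": "2,4"
}}

```text
tool_pos: [0.6301, -0.2482, 0.0855]
orientation: [0.028, 1.0, -0.0, 0.0]
contact_force: [-2.0, 1.1, 4.9]
```

To row units: -0.05 m / 0.6 = -0.0833, -0.04 m / 0.6 = -0.0667.

{"name": "move_tool", "arguments": {
  "rows": [
    [0,0,0,0,0,0],
    [0,0,0,0,0,0],
    [0,0,0,0,0,0],
    [0,0,0,0,0,0],
    [0,0,-0.0167,0,0,0],
    [0,0,-0.0333,0,0,0],
    [0,0,-0.0667,0,0,0],
    [0,0,-0.0833,0,0,0],
    [0,0,-0.0667,0,0,0],
    [0,0,0,0,0,0],
    [0,0,0,0,0,0]
  ],
  "finger_gap": 0.45
}}

```text
time: 43.88
tool_pos: [0.6299, -0.2481, 0.2456]
orientation: [0.028, 1.0, -0.0, 0.0]
contact_force: [-0.5, -0.3, -0.6]
grip_width: 0.45
grip_force: 0.0
```

```bash
python3 - <<'E'
import sys,numpy as np,cv2
sys.argv=['',6]
import wl
from workcell import viewer
m=viewer.camera_model('wrist');im=viewer.capture('wrist')
wl.M['x']=wl.M['lid_big']+[0,0,.066]
for d in viewer.silhouettes('wrist','lid_big')[:2]:
    print(d['confidence'],d['bbox'],wl.fit('x',[(m,wl.regionhull(d['region']))],[.6303,-.2485,-.056],False))
cv2.imwrite('pics/end.png',cv2.hconcat([cv2.resize(im,(400,300),interpolation=3),cv2.resize(viewer.capture('scene')[150:390,170:490],(400,300))]))
E
```

```text
0.6 [269.9, 153.4, 390.3, 283.3] (array([ 0.63023612, -0.24949944, -0.05566398]), np.float64(0.010516963207838459))
```

View pics/end.png

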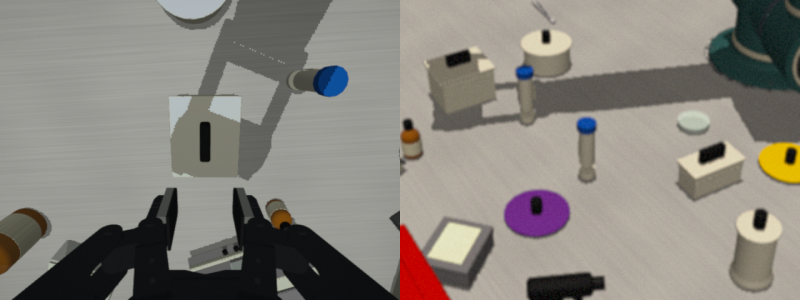

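All four lids are flat and centred: big (460,70), bowl (546,45), narrow (711,160), jar (758,235). Both tubes are upright at (526,95) and (587,150). Handing in.

```bash
python3 -c "
from workcell import ticket;print(ticket.sign_off())"
```

```text
the job is handed in; nothing more can be done
None
```

All four dishes are covered with their own lids, set down flat and centred to within about 1–2 mm by camera check; both tubes are still standing, and the job was handed in at about 44 s.

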